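Restock the prize-capsule chest on the shop counter

TASK

Restock the prize-capsule chest: turn its knob clockwise until it clicks over to unlocked, then take the flat pry blade from its tray, lever the lid up with it at the slot under the front lip, and swing the lid right back until it stops. Lower every capsule standing on the table gently to the floor of the chest (set it down without dropping it or pressing it hard), then shut the lid fully and turn the knob back until it clicks into locked. Finish with the blade lying in its tray and leave everything else on the counter as it is.

Things in the scene. Friction and masses are not known exactly. Their poses are not given: they have to be found in the camera images.
- chest: Fixed mint-green open chest, 150 (x) x 220 (y) mm, rim 96 mm up, 5 mm walls; origin under its centre, z up. -x is its front, +x its hinge side. White lock pod, 90 x 90 x 85 mm high, at its -y end, centred at y = -155 mm. White ledge 120 mm wide (y) stands 20 mm out of the front wall, top at 80 mm; the pry slot is the 17 mm gap between ledge and lid lip. Yaw differs from run to run.
- chest_in (a point): Centre of the chest's inner floor, 8 mm above the table; axes as the chest's. The inside is 140 (x) x 210 (y) mm and 88 mm deep: room for four capsules standing side by side two by two.
- slot (a point): Mouth of the pry slot: middle of its width, 88.5 mm above the table, straight under the free edge of the closed lid's lip and 23 mm out from the chest's front wall. The blade goes in along the chest's +x.
- lid_hinge (a point): Middle of the lid's hinge line, which runs along the chest's y, at chest x = 78 mm, 96 mm above the table.
- lid_lip (a point): Middle of the free edge of the coral lid, 176 mm from the hinge line. The lid is a flat plate 176 x 216 x 6 mm, 0.16 kg, underside 1.5 mm above the hinge line when shut; it overhangs the chest's front wall by 23 mm.
- lid (a joint): Lid angle, rad: 0 shut, 1.75 right back at its stop. Stiff hinge (0.18 N m friction): it stays where it is left, so it must also be pushed down all the way to shut; about 2 N at the lip opens it. The knob does not really block the lid, but the order of the job matters.
- knob (a joint): Knob angle, rad, growing clockwise seen from above: 0 locked, 1.2 unlocked, with a hard stop at each. An over-centre spring detent (up to about 0.15 N m at the stops) pushes it back before 0.6 and snaps it on past 0.6, so let go it always rests at 0 or 1.2.
- knob_grip (a point): On the knob's upright axis, fixed to the chest (axes as the chest's), 118 mm up: TCP height for gripping. The knob is a grey bar 60 long x 14 wide, from 95 to 125 mm up, on a black disc 60 mm across whose top is at 95 mm. At joint 0 the bar lies along the chest's x, its red mark towards +x (hinge side).
- knob_pointer (a point): Red mark on the top of the knob's bar, 28 mm from the axis; turns with the knob. Dashes on the pod's top, hard by the disc, show where it points: red dash locked, green dash unlocked.
- blade: Loose pry blade, 0.09 kg: dark wooden handle 90 x 18 x 22 mm high, and a flat steel blade 32 wide x 3 mm thick that reaches 75 mm past the handle's front end along local +x, level with the handle's underside. Origin: centre of the handle's underside.
- blade_handle (a point): Middle of the blade's handle, 14 mm above its underside: place to grip it, across its 18 mm width.
- blade_tip (a point): Middle of the free end of the steel blade, 120 mm from the body origin along +x, at half its thickness.
- tray: Fixed shallow plywood tray, 260 (x) x 110 (y) mm outside, walls 4 mm thick and 16 mm high, floor 4 mm thick. Origin: centre of its underside. The blade lies in it at the start, its length along the tray's x.
- capsule0: Loose toy capsule, white below, red above, about 0.06 kg: 56 mm diameter (upright sides from 20 to 38 mm up), 58 mm tall, domed top, small flat foot of 40 mm diameter. Origin: centre of the foot, z along its axis. May be absent.
- capsule1: Loose toy capsule, white below, yellow above, about 0.06 kg: 56 mm diameter (upright sides from 20 to 38 mm up), 58 mm tall, domed top, small flat foot of 40 mm diameter. Origin: centre of the foot, z along its axis. May be absent.
- capsule2: Loose toy capsule, white below, blue above, about 0.06 kg: 56 mm diameter (upright sides from 20 to 38 mm up), 58 mm tall, domed top, small flat foot of 40 mm diameter. Origin: centre of the foot, z along its axis. May be absent.
- capsule3: Loose toy capsule, white below, green above, about 0.06 kg: 56 mm diameter (upright sides from 20 to 38 mm up), 58 mm tall, domed top, small flat foot of 40 mm diameter. Origin: centre of the foot, z along its axis. May be absent.
- cards: Bystander: cream pack of cards, 70 x 50 x 8 mm, lying among the capsules; origin under its centre.
- mug: Bystander: blue mug, 72 mm wide, 85 mm tall; origin under its centre.
- notebooks: Bystander: two notebooks, 130 x 100 x 24 mm; origin under their centre.
- tape: Bystander: roll of paper tape lying flat, 70 mm wide, 20 mm high; origin under its centre.
- stapler: Bystander: red and black stapler, 120 mm long, 47 mm high; origin under its centre.
- pencup: Bystander: terracotta cup, 72 mm wide, 95 mm tall; origin under its centre.
- giftbox: Bystander: green box 100 x 100 x 60 mm; origin under its centre.

How it is judged:
On the way, in this order (a step that is already met when the one before it is completed fails the run):
1. the knob is turned clockwise past its detent to unlocked (over 1.0 rad) (value of joint knob above 1 rad), for 0.2 s.
2. the lid is levered up past 0.25 rad with the blade bearing on it (value of joint lid above 0.25 rad and contact force between blade and chest above 0.2 N), for 0.05 s.
3. the lid is swung right back (over 1.5 rad) (value of joint lid above 1.5 rad), for 0.2 s.
4. all the capsules are in the chest (x of capsule0 in the frame of chest_in between -0.07 and 0.07 m and y of capsule0 in the frame of chest_in between -0.105 and 0.105 m and z of each of capsule0, capsule1, capsule2, capsule3 in the frame of chest_in below 0.035 m and x of capsule1 in the frame of chest_in between -0.07 and 0.07 m and y of capsule1 in the frame of chest_in between -0.105 and 0.105 m and x of capsule2 in the frame of chest_in between -0.07 and 0.07 m and y of capsule2 in the frame of chest_in between -0.105 and 0.105 m and x of capsule3 in the frame of chest_in between -0.07 and 0.07 m and y of capsule3 in the frame of chest_in between -0.105 and 0.105 m), for 0.3 s.
5. the lid is shut (under 0.05 rad) (value of joint lid below 0.05 rad), for 0.2 s.
6. the knob is turned back past its detent to locked (under 0.2 rad) (value of joint knob below 0.2 rad), for 0.2 s.
At the end, for the whole second after the job is handed in: All capsules on the chest's floor (origin inside the walls and less than 35 mm above the floor) and at rest, lid shut (under 0.05 rad), knob locked (under 0.2 rad), blade lying flat inside its tray (handle and tip within the walls, tip under 22 mm above the table) and at rest (all of step 4 and x of blade in the frame of tray between -0.125 and 0.125 m and x of blade_tip in the frame of tray between -0.125 and 0.125 m and y of blade in the frame of tray between -0.05 and 0.05 m and y of blade_tip in the frame of tray between -0.05 and 0.05 m and z of blade_handle in the frame of tray below 0.03 m and z of blade_tip in the frame of tray below 0.022 m and value of joint lid below 0.05 rad and value of joint knob below 0.2 rad and linear speed of each of blade, capsule0, capsule1, capsule2, capsule3 below 0.03 m/s); the robot touches nothing.
It fails at once if a capsule is dropped into the chest (faster than 0.75 m/s inside it while 8 to 75 mm above its floor) ((x of capsule0 in the frame of chest_in between -0.07 and 0.07 m and y of capsule0 in the frame of chest_in between -0.105 and 0.105 m and z of capsule0 in the frame of chest_in between 0.008 and 0.075 m and linear speed of capsule0 above 0.75 m/s) or (x of capsule1 in the frame of chest_in between -0.07 and 0.07 m and y of capsule1 in the frame of chest_in between -0.105 and 0.105 m and z of capsule1 in the frame of chest_in between 0.008 and 0.075 m and linear speed of capsule1 above 0.75 m/s) or (x of capsule2 in the frame of chest_in between -0.07 and 0.07 m and y of capsule2 in the frame of chest_in between -0.105 and 0.105 m and z of capsule2 in the frame of chest_in between 0.008 and 0.075 m and linear speed of capsule2 above 0.75 m/s) or (x of capsule3 in the frame of chest_in between -0.07 and 0.07 m and y of capsule3 in the frame of chest_in between -0.105 and 0.105 m and z of capsule3 in the frame of chest_in between 0.008 and 0.075 m and linear speed of capsule3 above 0.75 m/s)).
It fails at once if a capsule held in the fingers is pressed on the chest with over 20 N ((contact force between capsule0 and chest above 20 N and contact force between the fingers and capsule0 above 0.5 N) or (contact force between capsule1 and chest above 20 N and contact force between the fingers and capsule1 above 0.5 N) or (contact force between capsule2 and chest above 20 N and contact force between the fingers and capsule2 above 0.5 N) or (contact force between capsule3 and chest above 20 N and contact force between the fingers and capsule3 above 0.5 N)).
It fails at once if a bystander is moved over 60 mm (distance of any of cards, mug, notebooks, tape, stapler, pencup, giftbox from where it was at the start of the episode above 0.06 m).
Of capsule0, capsule1, capsule2, capsule3 only 2 to 4 are there at a start; the rules pass over those that are not, and their reading is None.
At some moment in a run one of capsule0, capsule1, capsule2, capsule3, blade may be knocked a few centimetres aside while the robot is not near it.
It also fails if it takes over 210 s, if anything falls off the work surface, if the arm or the gripper's body presses on something with over 40 N, if the wrist force passes 120 N, or if a joint passes its speed limit or range.

ROBOT

A 6-joint arm with a two-finger parallel gripper is mounted at the origin on the work surface. World frame = base frame: x ahead of the robot, y to its left, z up, the work surface at z = 0. Lengths are in m, angles in rad, forces in N, time in s.
With the tool pointing down it reaches from about 0.375 to 0.975 m from the base axis. Payload 3.8 kg.
Tool frame: the origin (TCP) lies between the finger pads, 19 mm behind the fingertips; this is the grasp point; z points along the fingers, y is the line along which they close (so a half turn about z gives the same grasp; the last joint's range is limited). The gripper opens to 85 mm and grips with 20 to 120 N. Pads are 22 mm wide; open, the fingers measure 114 mm over their backs; the gripper's body (76 mm by 85 mm) begins 54 mm behind the grasp point. The pads swing forward as they close: fully open they stand 13 mm farther back than shut.
Start: joints at [1.207, 0.264, 1.604, -0, 1.274, -0.037], TCP at [0.217, 0.639, 0.25] pointing down, gripper open.
Joint ranges: [-2.63, 2.63], [-0.94, 2.18], [0.31, 2.57], [-1.31, 4.45], [0, 2.66], [-2.55, 2.55]. Speed limits (rad/s): [2.57, 2.57, 3.14, 3.14, 3.14, 3.14].

INTERFACE

Orientations are given as a rotation vector (axis times angle).
In Python, from workcell import bot, cams gives the robot as it stands.
- The arm moves only by the tool play_rows, never from a script. Its argument "rows" is a list of rows, each a list of 2 entries, a list of its own where there are three numbers: the shift along the tool's x, y, z scaled (see below), then the turn, a rotation vector about the tool's x, y, z scaled (see below). A call has 1 to 20 rows; each row is the pose to reach, as a shift and turn from the pose commanded when the call began, along the tool's axes at that moment; what a row does not reach only later rows make up. The controller multiplies each number of a shift by 250 mm and each number of a turn by 45 degrees. A row lasts 1/12 s, in which the tool goes at most 41.7 mm and 7.16 degrees, less where a joint would pass 70% of its speed; a pose out of reach is approached as far as the arm can. A call with a number of a shift or a turn outside -1 to 1 is refused whole. A call with a gripper value outside its range is refused whole. "claw" is the opening, from -1 (shut) to 1 (fully open), set as the call begins (left out, the last holds). The fingers move at their own pace and stop on an object; "newtons" is the grip in N (left out, the last holds). Time passes only in rows, so rows that repeat a pose let the fingers close. It gives the time, the measured TCP pose, the force, the opening and the grip force at its end, in the units of the state.
- bot.read_state(): the state, without advancing time (a new reading comes with each control period).
- cams.read_camera(name): name is "side" or "top" or "wrist"; returns a dict with "image" (384x512x3 uint8, red, green, blue), "K" (3x3 intrinsics, pixels), "T" (4x4, takes a point from camera to world coordinates); the wrist camera has in their place "mount" (4x4, takes a point from camera to tool coordinates, whose origin is the TCP and whose axes are the flange's). Camera axes: x right, y down, z forward; pixel columns grow to the right and rows downward; lengths in m; the calibration is good to about 2 mm. The wrist camera is an equidistant fisheye: a pixel r from the principal point sees the ray r / f radians off the axis. A picture is of the moment at which its call begins: read the wrist's pose just before it. There is no depth.
- bot.finish_job(): hands the job in; it is judged then, once.
The state is a dict: "time": time; "q": joint angles; "joint_vel": joint speeds; "joint_torque": joint torques, N m; "tool_pos": TCP position; "tcp_rot": TCP orientation; "wrist_force": force on the tool from outside, world axes, zero at the start; "torque": the same for the moment, N m; "width": opening from 0.0 (shut) to 1.0 (fully open); "grip_force": force on a finger pad.
Only numpy, scipy, OpenCV 4.12 (cv2) and the standard library are available. Lean on these libraries where they do the work, as an engineer would, in place of code of your own. Each camera call takes 0.05 s, during which the arm holds its last target. There are 200 camera calls.

## Working session

There is one attempt and no reset: what is moved stays moved. The work goes in short steps, Python scripts to look and compute and a tool call to move; the robot and the scene stay as the last step left them, time stands still between calls to the robot, and variables do not carry over. Pictures are saved under pics/ and viewed, at most 14 in all, crops included, and the job is handed in when it is done.

Besides the shell and the picture viewer there is one more tool, called after ">>>" as name(argument=value, ...) on one line, values as JSON. play_rows: Moves the arm, as the interface text tells. Its arguments: {"type":"object","properties":{"rows":{"type":"array","items":{"type":"array"}},"claw":{"type":"number"},"newtons":{"type":"number"}},"required":["rows"]}

```bash
mkdir -p pics; ls
python3 - <<'E'
from workcell import bot,cams
import cv2,numpy as np
print(bot.read_state())
for n in ["side","top","wrist"]:
    c=cams.read_camera(n)
    cv2.imwrite(f"pics/{n}0.png",c["image"][...,::-1])
    print(n,c["K"],c.get("T"),c.get("mount"))
E
```

```text
pics
{'time': 0.0, 'q': array([ 1.20711975e+00,  2.64777544e-01,  1.60538930e+00,  2.93809766e-05,
        1.27374704e+00, -3.69069592e-02]), 'joint_vel': array([ 1.45902298e-03,  1.03221338e-03,  5.36814860e-04,  1.35447172e-04,
       -3.35210222e-06,  3.05071282e-04]), 'joint_torque': array([ 1.49440995e-03, -5.15100861e+01, -3.67330348e+01, -2.48435354e-04,
        1.28308157e-02, -3.76220987e-05]), 'tool_pos': array([0.21640907, 0.63861684, 0.24863732]), 'tcp_rot': array([-0.51094134, -3.09926705,  0.00356396]), 'wrist_force': array([ 0.53207692,  0.15327514, -0.60428742]), 'torque': array([ 0.02619343,  0.00197987, -0.01204177]), 'grip_force': 0.0, 'width': 1.0017358745541232}
side [[471.41315433   0.         255.78385448]
 [  0.         471.41315433 180.95372124]
 [  0.           0.           1.        ]] [[ 0.9918281  -0.09634428  0.08363494  0.38370002]
 [-0.1275085  -0.72639638  0.67534427 -1.00704512]
 [-0.00431344 -0.68048959 -0.73274505  1.2215527 ]
 [ 0.          0.          0.          1.        ]] None
top [[457.61744633   0.         258.03004579]
 [  0.         457.61744633 194.58709441]
 [  0.           0.           1.        ]] [[ 0.00861206 -0.99424686  0.10676616  0.36297093]
 [-0.99988764 -0.00725209  0.01311961  0.03860809]
 [-0.01226985 -0.10686715 -0.9941976   1.23901875]
 [ 0.          0.          0.          1.        ]] None
wrist [[297.31863964   0.         251.56058336]
 [  0.         297.31863964 193.39496686]
 [  0.           0.           1.        ]] None [[-6.92962493e-04 -9.63768999e-01 -2.66737391e-01  6.71824425e-02]
 [ 9.99999751e-01 -7.03437807e-04 -5.62754600e-05 -4.95513150e-04]
 [-1.33396622e-04 -2.66737364e-01  9.63769247e-01 -1.25114039e-01]
 [ 0.00000000e+00  0.00000000e+00  0.00000000e+00  1.00000000e+00]]
```

View pics/top0.png

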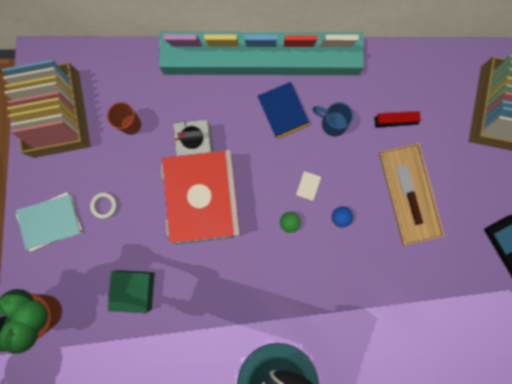

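View pics/side0.png

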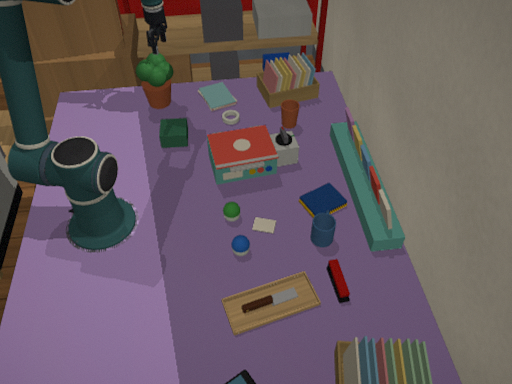

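```bash
cat > h.py <<'E'
import numpy as np, cv2
from scipy.spatial.transform import Rotation as R
from workcell import bot, cams
def snap(n):
    s=bot.read_state(); c=cams.read_camera(n)
    if n=="wrist":
        W=np.eye(4); W[:3,:3]=R.from_rotvec(s["tcp_rot"]).as_matrix(); W[:3,3]=s["tool_pos"]
        c["T"]=W@c["mount"]
    c["n"]=n; return c
def save(c,f): cv2.imwrite(f"pics/{f}.png",c["image"][...,::-1])
def ray(c,uv):
    uv=np.atleast_2d(uv).astype(float); K=c["K"]
    p=(uv-K[:2,2])/[K[0,0],K[1,1]]
    if c["n"]=="wrist":
        r=np.linalg.norm(p,axis=1,keepdims=True)+1e-9
        d=np.c_[p/r*np.sin(r),np.cos(r)]
    else: d=np.c_[p,np.ones(len(p))]
    return c["T"][:3,3], d@c["T"][:3,:3].T
def onz(c,uv,z):
    o,d=ray(c,uv); return (o+d*((z-o[2])/d[:,2:]))[:,:2]
def hsv(c): return cv2.cvtColor(c["image"],cv2.COLOR_RGB2HSV)
def blobs(c,lo,hi,amin=30,roi=None):
    m=cv2.inRange(hsv(c),np.array(lo),np.array(hi))
    if roi: z=np.zeros_like(m); z[roi[1]:roi[3],roi[0]:roi[2]]=255; m&=z
    cs=cv2.findContours(m,cv2.RETR_EXTERNAL,cv2.CHAIN_APPROX_NONE)[0]
    return sorted([k[:,0,:] for k in cs if cv2.contourArea(k)>amin],key=lambda k:-cv2.contourArea(k))
def plan(pos,yaw=None,x=None):
    """tool-down target: pos, yaw = world angle of tool y axis (mod pi) -> shift numbers, turn numbers"""
    s=bot.read_state(); M=R.from_rotvec(s["tcp_rot"])
    d=M.inv().apply(np.array(pos)-s["tool_pos"])/0.25
    if yaw is None: T=M
    else:
        cur=M.as_matrix()[:,1]; a=np.arctan2(cur[1],cur[0])
        k=(yaw-a+np.pi/2)%np.pi-np.pi/2; y=a+k
        Y=np.array([np.cos(y),np.sin(y),0]); Z=np.array([0,0,-1.]); T=R.from_matrix(np.c_[np.cross(Y,Z),Y,Z])
    t=np.degrees((M.inv()*T).as_rotvec())/45
    print("shift",d.round(3),"turn",t.round(3),"q6",s["q"][5].round(2)); return d,t
E
python3 - <<'E'
from h import *
c=snap("top"); H=hsv(c)
for u,v in [(200,170),(342,217),(290,222),(412,210),(404,178),(192,124),(192,148),(308,186)]: print((u,v),H[v,u])
b=blobs(c,(0,150,120),(8,255,255),500,(150,140,245,250))[0]
r=cv2.minAreaRect(b.astype(np.float32)); box=cv2.boxPoints(r); print("lid",box,onz(c,box,.1035), onz(c,r[0],.1035))
I=c["image"][95:260,140:460]; cv2.imwrite("pics/top_crop.png",cv2.resize(I[...,::-1],None,fx=2.5,fy=2.5,interpolation=cv2.INTER_CUBIC))
E
```

```text
(200, 170) [  3 181 200]
(342, 217) [108 193 168]
(290, 222) [ 60 143 139]
(412, 210) [ 12 155  56]
(404, 178) [  0   2 153]
(192, 124) [ 30  13 161]
(192, 148) [30 12 87]
(308, 186) [ 21  37 208]
lid [[161.59727 157.65334]
 [224.10963 151.27452]
 [232.66487 235.11583]
 [170.15251 241.49464]] [[0.57690394 0.29783922]
 [0.59422858 0.1401534 ]
 [0.38361403 0.11548042]
 [0.36659245 0.27004679]] [[0.47928594 0.2057418 ]]
```

View pics/top_crop.png

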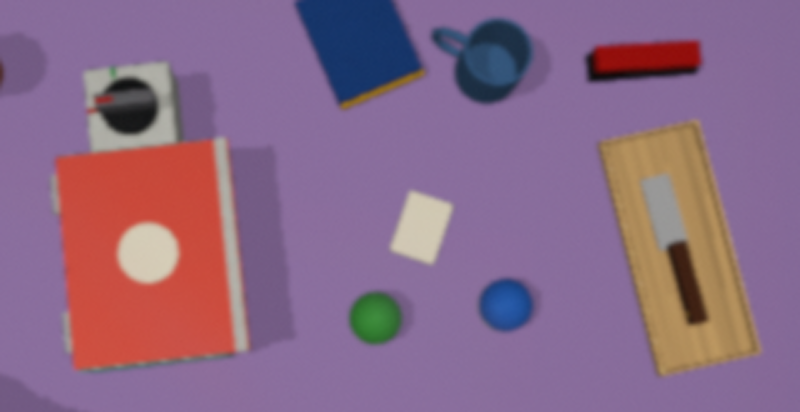

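Run:
```python
from h import *
plan((.635,.224,.26),np.radians(6.5))
c=snap("top")
for n,lo,hi,z in [("green",(50,90,60),(70,255,255),.045),("blue",(100,120,80),(115,255,255),.045)]:
    for b in blobs(c,lo,hi,60,(270,195,370,245)):
        (p,r)=cv2.minEnclosingCircle(b); print(n,p,r,onz(c,p,z))
b=blobs(c,(5,60,15),(18,255,95),60,(380,140,450,250))
for k in b:
    r=cv2.minAreaRect(k.astype(np.float32)); print("handle",r,onz(c,cv2.boxPoints(r),.026).round(4).tolist(),onz(c,r[0],.026))
b=blobs(c,(0,0,100),(180,40,255),60,(390,150,430,200))
for k in b:
    r=cv2.minAreaRect(k.astype(np.float32)); print("steel",r,onz(c,cv2.boxPoints(r),.007).round(4).tolist())
b=blobs(c,(10,60,100),(25,255,255),500,(370,130,455,255))
for k in b:
    r=cv2.minAreaRect(k.astype(np.float32)); print("tray",r,onz(c,cv2.boxPoints(r),.016).round(4).tolist(),onz(c,r[0],.016))
```

```text
shift [-2.118 -1.034 -0.042] turn [-2.000e-03  1.000e-03  1.439e+00] q6 -0.04
green (289.65167236328125, 221.78651428222656) 9.62326431274414 [[ 0.42052123 -0.02864566]]
blue (342.0, 216.5) 10.111974716186523 [[ 0.43537879 -0.16489314]]
handle ((414.1747741699219, 207.72923278808594), (32.545494079589844, 7.333442211151123), 74.47589111328125) [[0.5003, -0.3392], [0.5056, -0.3581], [0.4225, -0.3786], [0.4172, -0.3599]] [[ 0.46126613 -0.35900285]]
steel ((405.1415100097656, 179.24530029296875), (28.29627227783203, 10.851484298706055), 74.05460357666016) [[0.573, -0.3192], [0.5814, -0.3477], [0.5071, -0.3666], [0.4988, -0.3384]]
tray ((411.0332336425781, 193.62449645996094), (97.33206176757812, 41.48368453979492), 75.0685806274414) [[0.6128, -0.2702], [0.6429, -0.3791], [0.3894, -0.4379], [0.3603, -0.3314]] [[ 0.49989089 -0.35495241]]
```

>>> play_rows(rows=[[[-1,-0.5,0],[0,0,0.7]],[[-1,-0.5,0],[0,0,0.7]],[[-1,-0.5,0],[0,0,0.7]],[[-1,-0.5,0],[0,0,0.7]],[[-1,-0.5,0],[0,0,0.7]],[[-1,-0.5,0],[0,0,0.7]],[[-1,-0.5,0],[0,0,0.7]],[[-1,-0.5,0],[0,0,0.7]]], claw=-0.1, newtons=60)

```text
time: 0.92
tool_pos: [0.4171, 0.4365, 0.25]
tcp_rot: [1.339, 2.839, -0.002]
wrist_force: [-1.0, -0.4, 0.1]
width: 0.448
grip_force: 0.0
```

Run:
```python
from h import *
print(bot.read_state()["q"],bot.read_state()["width"],bot.read_state()["tool_pos"])
plan((.635,.224,.26),np.radians(6.5))
```

```text
[ 0.76841391  0.13039912  1.76227736 -0.0029154   1.24895035  0.08010145] 0.4482135660685199 [0.417067   0.43650039 0.25000855]
shift [-1.21   0.132 -0.037] turn [0.001 0.003 0.733] q6 0.08
```

>>> play_rows(rows=[[[-0.61,0.066,-0.02],[0,0,0]],[[-0.61,0.066,-0.02],[0,0,0]],[[-0.61,0.066,-0.02],[0,0,0]],[[-0.61,0.066,-0.02],[0,0,0]]])

```text
time: 1.25
tool_pos: [0.5253, 0.3321, 0.2552]
tcp_rot: [1.334, 2.843, 0.0]
wrist_force: [1.3, 0.0, 0.2]
width: 0.45
grip_force: 0.0
```

>>> play_rows(rows=[[[-0.6,0.066,-0.02],[0,0,0.733]],[[-0.6,0.066,-0.02],[0,0,0.733]],[[-0.6,0.066,-0.02],[0,0,0.733]],[[-0.6,0.066,-0.02],[0,0,0.733]],[[-0.6,0.066,-0.02],[0,0,0.733]],[[-0.6,0.066,-0.02],[0,0,0.733]],[[-0.6,0.066,-0.02],[0,0,0.733]],[[-0.6,0.066,-0.02],[0,0,0.733]]])

```text
time: 1.92
tool_pos: [0.6315, 0.2302, 0.2597]
tcp_rot: [-2.082, -2.352, 0.001]
wrist_force: [0.2, 0.7, -0.3]
width: 0.445
grip_force: 0.0
```

Run:
```python
from h import *
print(bot.read_state()["q"],bot.read_state()["tool_pos"])
c=snap("wrist"); save(c,"w1"); np.save("w1.npy",c["T"])
O=np.array([.4806,.2065]);
```

```text
[3.12271966e-01 2.53418009e-01 1.59900235e+00 4.21094540e-04
 1.28978654e+00 1.90629434e-01] [0.63149534 0.23017372 0.25974647]
```

View pics/w1.png

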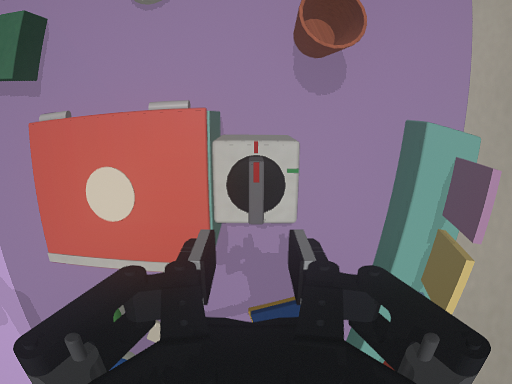

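Run:
```python
from h import *
c=snap("wrist"); H=hsv(c)
b=blobs(c,(0,0,0),(180,255,60),400,(215,140,300,222))
for k in b[:2]:
    p=onz(c,k,.095); q,r=cv2.minEnclosingCircle(p.astype(np.float32)); print("disc",q,r)
    print(cv2.fitEllipse(p.astype(np.float32)))
b=blobs(c,(0,0,60),(180,60,118),100,(240,150,272,226))
for k in b[:2]:
    r=cv2.minAreaRect(onz(c,k,.125).astype(np.float32)*1000); print("bar",r)
for z,l in((.1035,""),):
  for k in blobs(c,(0,150,100),(8,255,255),2000)[:1]:
    e=cv2.approxPolyDP(k,12,True)[:,0,:]; print(e.tolist(),onz(c,e,z).round(4).tolist())
k=blobs(c,(0,0,110),(40,60,255),2000,(205,125,305,230))
for e in k[:1]:
    r=cv2.minAreaRect(onz(c,e,.085).astype(np.float32)*1000); print("pod",r, cv2.boxPoints(r))
```

```text
disc (0.6358375549316406, 0.22664962708950043) 0.029789019376039505
((0.6356513500213623, 0.22773849964141846), (0.05398917943239212, 0.05659385770559311), 95.10157012939453)
bar ((635.989990234375, 228.52545166015625), (24.071802139282227, 65.48552703857422), 11.829695701599121)
pod ((635.1600341796875, 229.2425994873047), (88.45532989501953, 93.34243774414062), 6.91457986831665) [[585.6353  270.24982]
 [596.87274 177.58629]
 [684.68475 188.23538]
 [673.4473  280.89893]]
```

Run:
```python
from h import *
plan((.6355,.2265,.118),np.radians(6.6))
```

```text
shift [-0.018  0.015  0.568] turn [-0.    -0.     0.008] q6 0.19
```

>>> play_rows(rows=[[[-0.018,0.015,0.1],[0,0,0.008]],[[-0.018,0.015,0.2],[0,0,0.008]],[[-0.018,0.015,0.3],[0,0,0.008]],[[-0.018,0.015,0.4],[0,0,0.008]],[[-0.018,0.015,0.5],[0,0,0.008]],[[-0.018,0.015,0.55],[0,0,0.008]],[[-0.018,0.015,0.568],[0,0,0.008]],[[-0.018,0.015,0.568],[0,0,0.008]],[[-0.018,0.015,0.568],[0,0,0.008]]])

```text
time: 2.77
tool_pos: [0.6371, 0.2259, 0.1193]
tcp_rot: [2.092, 2.343, 0.002]
wrist_force: [0.0, 0.5, 0.4]
width: 0.452
grip_force: 0.0
```

>>> play_rows(rows=[[[0,0,0],[0,0,0]],[[0,0,0],[0,0,0]],[[0,0,0],[0,0,0]],[[0,0,0],[0,0,0]],[[0,0,0],[0,0,0]]], claw=-1, newtons=60)

```text
time: 3.18
tool_pos: [0.636, 0.2256, 0.1206]
tcp_rot: [-2.093, -2.342, -0.0]
wrist_force: [-5.8, -0.9, 5.0]
width: 0.147
grip_force: 60.8
```

>>> play_rows(rows=[[[0,0,0],[0,0,0.12]],[[0,0,0],[0,0,0.24]],[[0,0,0],[0,0,0.36]],[[0,0,0],[0,0,0.48]],[[0,0,0],[0,0,0.6]],[[0,0,0],[0,0,0.7]],[[0,0,0],[0,0,0.8]]])

```text
time: 3.77
tool_pos: [0.6355, 0.2257, 0.1206]
tcp_rot: [-2.717, -1.575, 0.001]
wrist_force: [-8.0, 0.2, 7.2]
width: 0.148
grip_force: 60.9
```

>>> play_rows(rows=[[[0,0,0],[0,0,0.12]],[[0,0,0],[0,0,0.24]],[[0,0,0],[0,0,0.36]],[[0,0,0],[0,0,0.48]],[[0,0,0],[0,0,0.6]],[[0,0,0],[0,0,0.68]],[[0,0,0],[0,0,0.73]],[[0,0,0],[0,0,0.73]],[[0,0,0],[0,0,0.73]],[[0,0,0],[0,0,0.73]]])

```text
time: 4.6
tool_pos: [0.6352, 0.226, 0.1205]
tcp_rot: [-3.05, -0.749, 0.003]
wrist_force: [-8.3, 0.6, 8.0]
width: 0.154
grip_force: 61.0
```

>>> play_rows(rows=[[[0,0,0],[0,0,0]],[[0,0,0],[0,0,0]],[[0,0,0],[0,0,0]],[[0,0,-0.1],[0,0,0]],[[0,0,-0.25],[0,0,0]],[[0,0,-0.4],[0,0,0]],[[0,0,-0.54],[0,0,0]],[[0,0,-0.54],[0,0,0]]], claw=-0.2)

```text
time: 5.27
tool_pos: [0.6413, 0.2265, 0.2638]
tcp_rot: [-3.05, -0.748, -0.026]
wrist_force: [1.3, 0.1, 2.2]
width: 0.399
grip_force: 0.0
```

Run:
```python
from h import *
c=snap("wrist"); save(c,"w2")
print(bot.read_state()["q"])
plan((.463,-.359,.20),np.radians(-76))
```

```text
[ 3.02895192e-01  2.57845305e-01  1.59274717e+00 -1.70301147e-04
  1.27857084e+00  1.39265541e+00]
shift [-1.714  1.746  0.224] turn [ 0.001 -0.016  0.301] q6 1.39
```

View pics/w2.png

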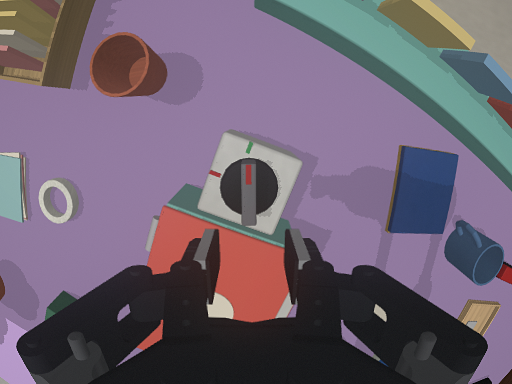

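>>> play_rows(rows=[[[-0.857,0.873,0],[0,0,0]],[[-0.857,0.873,0],[0,0,0]],[[-0.857,0.873,0],[0,0,0]],[[-0.857,0.873,0],[0,0,0]],[[-0.857,0.873,0],[0,0,0]],[[-0.857,0.873,0],[0,0,0]],[[-0.857,0.873,0],[0,0,0]],[[-0.857,0.873,0],[0,0,0]]])

```text
time: 5.98
tool_pos: [0.5454, -0.0719, 0.2518]
tcp_rot: [3.051, 0.744, -0.004]
wrist_force: [-0.3, -0.1, -0.3]
width: 0.401
grip_force: 0.0
```

>>> play_rows(rows=[[[-0.857,0.873,0.2],[0,0,0.3]],[[-0.857,0.873,0.2],[0,0,0.3]],[[-0.857,0.873,0.2],[0,0,0.3]],[[-0.857,0.873,0.2],[0,0,0.3]],[[-0.857,0.873,0.2],[0,0,0.3]],[[-0.857,0.873,0.2],[0,0,0.3]],[[-0.857,0.873,0.2],[0,0,0.3]],[[-0.857,0.873,0.2],[0,0,0.3]],[[-0.857,0.873,0.2],[0,0,0.3]]])

```text
time: 6.73
tool_pos: [0.4563, -0.3635, 0.2007]
tcp_rot: [-3.118, -0.378, 0.004]
wrist_force: [0.1, 0.0, 0.0]
width: 0.402
grip_force: 0.0
```

Run:
```python
from h import *
c=snap("wrist"); save(c,"w3"); H=hsv(c)
for k in blobs(c,(0,60,15),(20,255,110),200)[:4]:
    r=cv2.minAreaRect(onz(c,k,.026).astype(np.float32)*1000); print("handle",r,k.mean(0))
for k in blobs(c,(0,0,100),(180,40,255),200)[:3]:
    r=cv2.minAreaRect(onz(c,k,.007).astype(np.float32)*1000); print("steel",r,k.mean(0))
for k in blobs(c,(10,50,90),(28,255,255),2000)[:1]:
    r=cv2.minAreaRect(onz(c,k,.016).astype(np.float32)*1000); print("tray",r,k.mean(0))
plan((.463,-.359,.05),np.radians(-76))
```

```text
handle ((308.5103759765625, -828.4971923828125), (442.050537109375, 140.0269775390625), 42.86199951171875) [492.34577114 292.53233831]
handle ((677.6102294921875, -605.1077880859375), (175.88958740234375, 114.8444595336914), 78.51839447021484) [462.26245847  59.50830565]
handle ((464.8864440917969, -363.61126708984375), (89.63947296142578, 17.09763526916504), 13.49620532989502) [253.02061856 169.5       ]
steel ((729.3466186523438, -641.9479370117188), (123.5750503540039, 116.37213134765625), 79.91486358642578) [493.71573604  51.11675127]
steel ((541.63720703125, -344.48486328125), (79.02824401855469, 31.949678421020508), 13.817584037780762) [252.61165049  94.44174757]
steel ((523.2844848632812, -82.43699645996094), (54.49015808105469, 71.25614929199219), 71.01811218261719) [47.24324324 75.26351351]
tray ((503.8035888671875, -357.4865417480469), (259.3536071777344, 109.75725555419922), 13.267162322998047) [256.89269747 129.00149031]
shift [ 0.026 -0.003  0.605] turn [-0.003  0.002 -0.003] q6 0.62
```

View pics/w3.png

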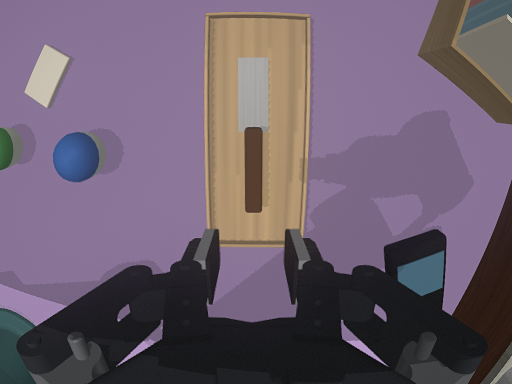

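Run:
```python
from h import *
plan((.465,-.3634,.0265),np.radians(-76.4))
```

```text
shift [0.03  0.016 0.699] turn [-0.003  0.002  0.006] q6 0.62
```

>>> play_rows(rows=[[[0.03,0.016,0.15],[0,0,0]],[[0.03,0.016,0.3],[0,0,0]],[[0.03,0.016,0.45],[0,0,0]],[[0.03,0.016,0.55],[0,0,0]],[[0.03,0.016,0.6],[0,0,0]],[[0.03,0.016,0.6],[0,0,0]],[[0.03,0.016,0.6],[0,0,0]]])

```text
time: 7.37
tool_pos: [0.4674, -0.3613, 0.053]
tcp_rot: [-3.117, -0.386, 0.001]
wrist_force: [0.3, 0.4, 0.3]
width: 0.401
grip_force: 0.0
```

Run:
```python
from h import *
print(bot.read_state()["tool_pos"])
plan((.465,-.3634,.0265),np.radians(-76.4))
```

```text
[ 0.46744912 -0.36129261  0.05303931]
shift [-0.012  0.006  0.106] turn [-0.001  0.     0.012] q6 0.62
```

>>> play_rows(rows=[[[-0.01,0.002,0.05],[0,0,0.01]],[[-0.01,0.002,0.09],[0,0,0.01]],[[-0.01,0.002,0.106],[0,0,0.01]],[[-0.01,0.002,0.106],[0,0,0.01]]])

```text
time: 7.7
tool_pos: [0.4641, -0.3628, 0.0257]
tcp_rot: [-3.118, -0.372, 0.002]
wrist_force: [0.1, 1.3, -0.3]
width: 0.399
grip_force: 0.0
```

>>> play_rows(rows=[[[0,0,0],[0,0,0]],[[0,0,0],[0,0,0]],[[0,0,0],[0,0,0]],[[0,0,0],[0,0,0]],[[0,0,0],[0,0,0]]], claw=-1, newtons=100)

```text
time: 8.12
tool_pos: [0.4651, -0.3636, 0.0271]
tcp_rot: [3.118, 0.373, 0.001]
wrist_force: [-0.9, -0.6, 1.3]
width: 0.181
grip_force: 98.9
```

Run:
```python
from h import *
s=bot.read_state();print(s["tool_pos"])
plan((.5075,-.021,.17),np.radians(6.6))
```

```text
[ 0.46511612 -0.36362812  0.02709625]
shift [ 0.488 -1.291 -0.573] turn [ 0.002  0.    -1.844] q6 0.63
```

>>> play_rows(rows=[[[0,0,-0.1],[0,0,0]],[[0,0,-0.25],[0,0,0]],[[0,0,-0.4],[0,0,0]],[[0,0,-0.57],[0,0,0]],[[0,0,-0.57],[0,0,0]]])

```text
time: 8.53
tool_pos: [0.4691, -0.3669, 0.1788]
tcp_rot: [3.108, 0.372, 0.017]
wrist_force: [2.2, -0.8, 0.6]
width: 0.185
grip_force: 98.5
```

>>> play_rows(rows=[[[0.1,-0.25,0],[0,0,0]],[[0.2,-0.4,0],[0,0,0]],[[0.244,-0.5,0],[0,0,0]],[[0.244,-0.645,0],[0,0,0]],[[0.244,-0.645,0],[0,0,0]]])

```text
time: 8.95
tool_pos: [0.4848, -0.1867, 0.1681]
tcp_rot: [-3.115, -0.377, 0.003]
wrist_force: [-0.7, -1.0, -1.0]
width: 0.183
grip_force: 98.6
```

>>> play_rows(rows=[[[0.1,-0.25,0],[0,0,-0.15]],[[0.2,-0.4,0],[0,0,-0.3]],[[0.244,-0.5,0],[0,0,-0.45]],[[0.244,-0.645,0],[0,0,-0.6]],[[0.244,-0.645,0],[0,0,-0.75]],[[0.244,-0.645,0],[0,0,-0.92]],[[0.244,-0.645,0],[0,0,-0.92]]])

```text
time: 9.53
tool_pos: [0.507, -0.02, 0.1686]
tcp_rot: [2.782, 1.46, -0.001]
wrist_force: [0.4, 0.2, -0.5]
width: 0.184
grip_force: 98.6
```

>>> play_rows(rows=[[[0,0,0],[0,0,-0.15]],[[0,0,0],[0,0,-0.3]],[[0,0,0],[0,0,-0.45]],[[0,0,0],[0,0,-0.6]],[[0,0,0],[0,0,-0.75]],[[0,0,0],[0,0,-0.9]],[[0,0,0],[0,0,-0.92]],[[0,0,0],[0,0,-0.92]]])

```text
time: 10.2
tool_pos: [0.5072, -0.0217, 0.1688]
tcp_rot: [-2.1, -2.337, 0.0]
wrist_force: [-0.5, 0.2, -1.6]
width: 0.186
grip_force: 98.6
```

Run:
```python
from h import *
s=bot.read_state();print(s["tool_pos"],s["wrist_force"])
plan((.5075,-.021,.1095),np.radians(6.6))
c=snap("wrist"); save(c,"w4")
for k in blobs(c,(0,0,90),(180,40,255),150)[:4]:
    r=cv2.minAreaRect(onz(c,k,s["tool_pos"][2]-.02).astype(np.float32)*1000); print("steel?",r,k.mean(0))
```

```text
[ 0.50722042 -0.021738    0.16879571] [-0.50876589  0.19528705 -1.61409616]
shift [0.003 0.001 0.237] turn [-0.     0.    -0.011] q6 -0.2
steel? ((526.6331176757812, 69.82728576660156), (216.95611572265625, 98.2800521850586), 11.569969177246094) [268.6071953   39.01615272]
steel? ((772.3772583007812, -166.3373260498047), (75.51575469970703, 173.589599609375), 40.40554428100586) [493.78969957 354.72532189]
steel? ((520.6453247070312, -21.94525146484375), (26.03612518310547, 17.296987533569336), 71.84341430664062) [281.6119403  240.58208955]
steel? ((492.6905517578125, -25.300739288330078), (27.27349090576172, 6.668522357940674), 89.26583099365234) [225.5959596  244.73737374]
```

View pics/w4.png

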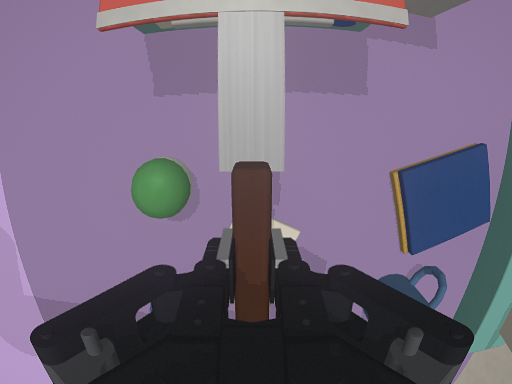

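Run:
```python
from h import *
c=snap("wrist")
p=onz(c,[(98,28),(408,24)],.0975); print(p,p.mean(0),np.degrees(np.arctan2(*(p[0]-p[1])[::-1])))
print("tip",onz(c,[(219,12),(284,12),(252,12)],.148))
u=np.array([-.115,.9934]);print("exp lip",np.array([.4813,.208])-.098*u, "tip exp", bot.read_state()["tool_pos"][:2]+.12*u)
```

```text
[[0.38313458 0.10181431]
 [0.60490132 0.129191  ]] [0.49401795 0.11550265] -172.9625491002802
tip [[0.47874473 0.09497429]
 [0.51048174 0.09835632]
 [0.49489589 0.09632115]]
exp lip [0.49257   0.1106468] tip exp [0.49345095 0.09773318]
```

>>> play_rows(rows=[[[0,0,0.06],[0,0,0]],[[0,0,0.12],[0,0,0]],[[0,0,0.18],[0,0,0]],[[0,0,0.22],[0,0,0]],[[0,0,0.237],[0,0,0]],[[0,0,0.237],[0,0,0]],[[0,0,0.237],[0,0,0]],[[0,0,0.237],[0,0,0]]])

```text
time: 10.97
tool_pos: [0.5081, -0.0211, 0.1106]
tcp_rot: [2.093, 2.341, 0.001]
wrist_force: [-0.6, 0.2, -1.2]
width: 0.187
grip_force: 98.6
```

Run:
```python
from h import *
import time
s=bot.read_state();print(s["tool_pos"],s["wrist_force"])
c=snap("side"); save(c,"s1"); I=c["image"][130:260,170:300]; cv2.imwrite("pics/s1c.png",cv2.resize(I[...,::-1],None,fx=4,fy=4,interpolation=cv2.INTER_CUBIC))
print(snap("wrist") is None, bot.read_state()["tool_pos"])
```

```text
[ 0.50808283 -0.02111728  0.11062912] [-0.56088453  0.24379041 -1.19813039]
False [ 0.50815075 -0.02110363  0.1107631 ]
```

View pics/s1c.png

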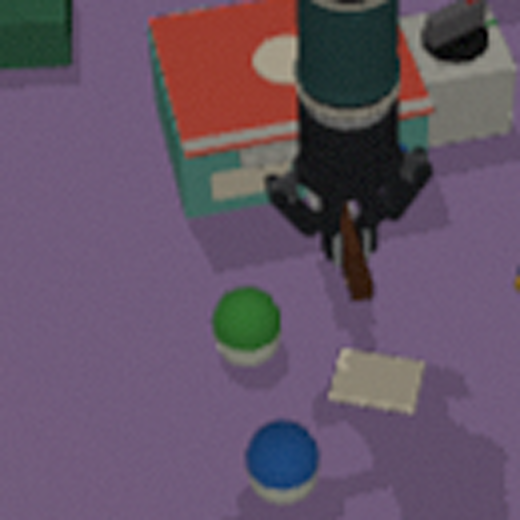

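>>> play_rows(rows=[[[0,0,0.004],[0,0,0]],[[0.03,0,0.004],[0,0,0]],[[0.06,0,0.004],[0,0,0]],[[0.09,0,0.004],[0,0,0]],[[0.11,0,0.004],[0,0,0]],[[0.125,0,0.004],[0,0,0]],[[0.13,0,0.004],[0,0,0]],[[0.13,0,0.004],[0,0,0]],[[0.13,0,0.004],[0,0,0]]])

```text
time: 11.82
tool_pos: [0.5037, 0.0114, 0.1088]
tcp_rot: [2.093, 2.343, -0.0]
wrist_force: [0.1, -0.3, 0.1]
width: 0.181
grip_force: 98.6
```

>>> play_rows(rows=[[[0,0,-0.02],[0,0.05,0]],[[0,0,-0.04],[0,0.1,0]],[[0,0,-0.06],[0,0.15,0]],[[0.03,0,-0.08],[0,0.2,0]],[[0.05,0,-0.1],[0,0.25,0]],[[0.07,0,-0.12],[0,0.29,0]],[[0.09,0,-0.14],[0,0.333,0]],[[0.1,0,-0.16],[0,0.333,0]],[[0.1,0,-0.18],[0,0.333,0]],[[0.1,0,-0.18],[0,0.333,0]],[[0.1,0,-0.18],[0,0.333,0]]])

```text
time: 12.73
tool_pos: [0.501, 0.036, 0.154]
tcp_rot: [-1.956, -2.19, -0.257]
wrist_force: [0.5, -1.6, -1.7]
width: 0.184
grip_force: 98.6
```

```bash
cat >> h.py <<'E'
YAW=np.radians(96.7); O=np.array([.4815,.2095])
U=np.array([np.cos(YAW),np.sin(YAW),0]); V=np.array([-np.sin(YAW),np.cos(YAW),0])
def cw(x,y,z): return np.r_[O,0]+x*U+y*V+np.array([0,0,z])
def wc(p): d=np.array(p)-np.r_[O,0]; return np.array([d@U,d@V,p[2]])
E
python3 - <<'E'
from h import *
s=bot.read_state();M=R.from_rotvec(s["tcp_rot"]); print(s["tool_pos"],s["wrist_force"],s["grip_force"],s["width"])
tip=s["tool_pos"]+M.apply([.12,0,.021]); print("tip chest",wc(tip),"q",s["q"])
c=snap("side"); I=c["image"][110:240,170:300]; cv2.imwrite("pics/s2c.png",cv2.resize(I[...,::-1],None,fx=4,fy=4,interpolation=cv2.INTER_CUBIC))
for x,z in [(-27,.204),(24,.232),(70,.225),(100,.220)]:
    d=cw(x/1000,0,z)-tip; print(x,(M.inv().apply(d)/.25).round(3))
E
```

```text
[0.50095535 0.03598006 0.15397261] [ 0.54332484 -1.62269295 -1.70286686] 98.57515811920166 0.18405764003058772
tip chest [-0.05324461  0.00041733  0.16457694] q [-0.14278733  0.05162789  2.05696829  0.28117375  1.11572279 -0.39031033]
-27 [ 0.142  0.001 -0.125]
24 [ 0.368  0.001 -0.181]
70 [ 0.539 -0.    -0.107]
100 [ 0.649 -0.001 -0.056]
```

View pics/s2c.png

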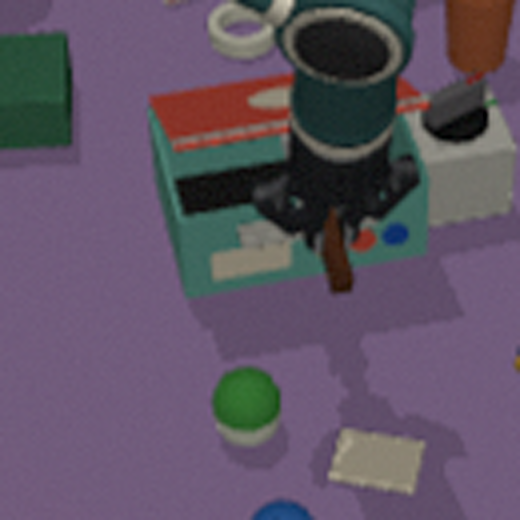

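>>> play_rows(rows=[[[0.07,0,-0.06],[0,0,0]],[[0.142,0,-0.125],[0,0,0]],[[0.21,0,-0.15],[0,0,0]],[[0.28,0,-0.17],[0,0,0]],[[0.368,0,-0.181],[0,0,0]],[[0.45,0,-0.145],[0,0,0]],[[0.539,0,-0.107],[0,0,0]],[[0.6,0,-0.08],[0,0,0]],[[0.649,0,-0.056],[0,0,0]],[[0.649,0,-0.056],[0,0,0]],[[0.649,0,-0.056],[0,0,0]]])

```text
time: 13.7
tool_pos: [0.4833, 0.1888, 0.2089]
tcp_rot: [-1.954, -2.191, -0.256]
wrist_force: [0.0, -1.2, -0.7]
width: 0.185
grip_force: 98.6
```

Run:
```python
from h import *
s=bot.read_state();M=R.from_rotvec(s["tcp_rot"]); print(s["tool_pos"],s["wrist_force"],s["grip_force"],s["width"])
tip=s["tool_pos"]+M.apply([.12,0,.021]); print("tip chest",wc(tip),"q",s["q"])
c=snap("side"); I=c["image"][90:240,160:310]; cv2.imwrite("pics/s3c.png",cv2.resize(I[...,::-1],None,fx=4,fy=4,interpolation=cv2.INTER_CUBIC))
```

```text
[0.48326036 0.18875035 0.20891334] [ 0.04018803 -1.24136989 -0.70589439] 98.62489342689514 0.18462284800749493
tip chest [0.10054394 0.0003091  0.21955671] q [ 0.15944831 -0.02131155  2.02130008  0.28659823  1.14568367 -0.07388856]
```

View pics/s3c.png

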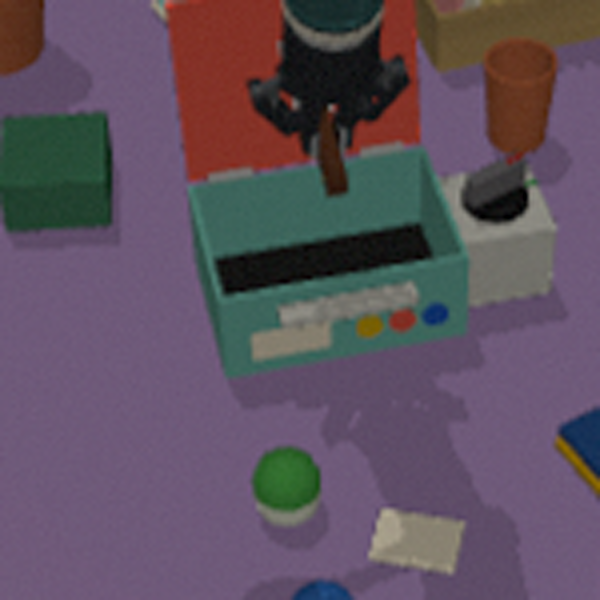

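>>> play_rows(rows=[[[0.015,0,0.003],[0,0,0]],[[0.03,0,0.008],[0,0,0]],[[0.04,0,0.01],[0,0,0]],[[0.04,0,0.01],[0,0,0]]])

```text
time: 14.08
tool_pos: [0.4838, 0.1903, 0.2081]
tcp_rot: [-1.963, -2.202, -0.243]
wrist_force: [2.0, -34.1, 1.7]
width: 0.181
grip_force: 100.2
```

>>> play_rows(rows=[[[-0.15,0,-0.04],[0,0,0]],[[-0.3,0,-0.08],[0,0,0]],[[-0.45,0,-0.12],[0,0,0]],[[-0.6,0,-0.16],[0,-0.1,0]],[[-0.75,0,-0.2],[0,-0.2,0]],[[-0.9,0,-0.24],[0,-0.333,0]],[[-0.9,0,-0.24],[0,-0.333,0]],[[-0.9,0,-0.24],[0,-0.333,0]]])

```text
time: 14.75
tool_pos: [0.5088, -0.0332, 0.2095]
tcp_rot: [-2.095, -2.34, -0.002]
wrist_force: [-0.8, 0.0, -1.1]
width: 0.181
grip_force: 98.6
```

Run:
```python
from h import *
s=bot.read_state();M=R.from_rotvec(s["tcp_rot"]); print(s["tool_pos"],s["wrist_force"],s["grip_force"],s["width"])
plan((.465,-.3634,.20),np.radians(-76.4))
```

```text
[ 0.50881355 -0.03319824  0.20950481] [-0.81458024  0.02045698 -1.08802036] 98.63301873207092 0.1807841406650336
shift [-1.294 -0.319  0.036] turn [-0.    -0.002  1.838] q6 -0.23
```

>>> play_rows(rows=[[[-0.15,-0.04,0],[0,0,0.15]],[[-0.3,-0.08,0],[0,0,0.3]],[[-0.45,-0.12,0],[0,0,0.45]],[[-0.6,-0.16,0],[0,0,0.6]],[[-0.75,-0.2,0],[0,0,0.75]],[[-0.9,-0.22,0],[0,0,0.9]],[[-0.95,-0.24,0],[0,0,0.92]],[[-0.95,-0.24,0],[0,0,0.92]]])

```text
time: 15.42
tool_pos: [0.4753, -0.2777, 0.2091]
tcp_rot: [-2.788, -1.446, -0.001]
wrist_force: [-0.4, -0.3, -0.4]
width: 0.182
grip_force: 98.6
```

Run:
```python
from h import *
plan((.465,-.3634,.12),np.radians(-76.4))
```

```text
shift [-0.304  0.164  0.356] turn [-0.001 -0.001  0.916] q6 0.04
```

>>> play_rows(rows=[[[-0.15,0.08,0],[0,0,0.15]],[[-0.3,0.164,0],[0,0,0.3]],[[-0.3,0.164,0.05],[0,0,0.45]],[[-0.304,0.164,0.1],[0,0,0.6]],[[-0.304,0.164,0.15],[0,0,0.75]],[[-0.304,0.164,0.25],[0,0,0.9]],[[-0.304,0.164,0.356],[0,0,0.916]],[[-0.304,0.164,0.356],[0,0,0.916]],[[-0.304,0.164,0.356],[0,0,0.916]]])

```text
time: 16.17
tool_pos: [0.4648, -0.3585, 0.1183]
tcp_rot: [-3.113, -0.381, 0.005]
wrist_force: [0.3, -0.3, -1.0]
width: 0.183
grip_force: 98.6
```

Run:
```python
from h import *
s=bot.read_state(); print(s["tool_pos"])
c=snap("wrist"); save(c,"w5")
for k in blobs(c,(0,0,110),(180,40,255),400)[:3]:
    r=cv2.minAreaRect(onz(c,k,s["tool_pos"][2]-.02).astype(np.float32)*1000); print("steel?",r,cv2.boundingRect(k),cv2.boxPoints(r).tolist())
print("exp tip",s["tool_pos"]+R.from_rotvec(s["tcp_rot"]).apply([.12,0,0]))
plan((.465,-.3634,.0275),np.radians(-76.4))
```

```text
[ 0.46481083 -0.35847792  0.1182742 ]
steel? ((541.8421630859375, -339.5629577636719), (79.98556518554688, 32.1786994934082), 14.026437759399414) (218, 11, 67, 160) [[499.1422119140625, -333.6463623046875], [506.94140625, -364.8656005859375], [584.5421142578125, -345.47955322265625], [576.742919921875, -314.26031494140625]]
steel? ((526.0615844726562, -183.92105102539062), (34.08407974243164, 43.971561431884766), 71.65516662597656) (0, 41, 33, 78) [[499.82940673828125, -193.1772918701172], [541.5663452148438, -207.01670837402344], [552.2937622070312, -174.66481018066406], [510.55682373046875, -160.8253936767578]]
steel? ((475.4419250488281, -239.14962768554688), (36.37847137451172, 21.316364288330078), 26.467144012451172) (37, 149, 35, 58) [[454.4089050292969, -237.71519470214844], [463.9092712402344, -256.7973937988281], [496.4749450683594, -240.5840606689453], [486.9745788574219, -221.50186157226562]]
exp tip [ 0.58126245 -0.32951343  0.11799563]
shift [-0.007  0.013  0.371] turn [-0.002  0.     0.008] q6 0.63
```

>>> play_rows(rows=[[[-0.004,0.013,0.1],[0,0,0]],[[-0.004,0.013,0.2],[0,0,0]],[[-0.004,0.013,0.28],[0,0,0]],[[-0.004,0.013,0.33],[0,0,0]],[[-0.004,0.013,0.35],[0,0,0]],[[-0.004,0.013,0.36],[0,0,0]],[[-0.004,0.013,0.366],[0,0,0]],[[-0.004,0.013,0.366],[0,0,0]]])

```text
time: 16.88
tool_pos: [0.4664, -0.3655, 0.03]
tcp_rot: [3.117, 0.378, 0.003]
wrist_force: [0.9, -1.1, 0.4]
width: 0.184
grip_force: 98.6
```

>>> play_rows(rows=[[[0,0,0],[0,0,0]],[[0,0,0],[0,0,0]],[[0,0,0],[0,0,0]],[[0,0,0],[0,0,0]],[[0,0,-0.1],[0,0,0]],[[0,0,-0.25],[0,0,0]],[[0,0,-0.4],[0,0,0]],[[0,0,-0.56],[0,0,0]],[[0,0,-0.56],[0,0,0]]], claw=-0.2, newtons=30)

```text
time: 17.63
tool_pos: [0.47, -0.3687, 0.1789]
tcp_rot: [3.107, 0.376, 0.017]
wrist_force: [1.1, -0.8, 0.7]
width: 0.398
grip_force: 0.0
```

Run:
```python
from h import *
s=bot.read_state(); print(s["tool_pos"])
c=snap("wrist")
for k in blobs(c,(0,60,15),(20,255,110),200,(180,100,330,260))[:2]:
    r=cv2.minAreaRect(onz(c,k,.026).astype(np.float32)*1000); print("handle",r,k.mean(0))
c=snap("top"); save(c,"t2")
for n,lo,hi,z in [("green",(50,90,60),(70,255,255),.045),("blue",(100,120,80),(115,255,255),.045)]:
    for b in blobs(c,lo,hi,60,(270,175,375,255)):
        (p,r)=cv2.minEnclosingCircle(b); print(n,p,r,onz(c,p,z))
```

```text
[ 0.46998527 -0.36867795  0.17886297]
handle ((466.5594482421875, -365.73480224609375), (89.109130859375, 17.18687629699707), 13.883766174316406) [245.42439024 186.70731707]
green (289.69671630859375, 221.82240295410156) 9.56569766998291 [[ 0.42042872 -0.02876305]]
blue (342.0625, 216.6875) 10.203117370605469 [[ 0.43489128 -0.16505024]]
```

Run:
```python
from h import *
plan((.435,-.165,.17),np.radians(-83.3))
```

```text
shift [ 0.068 -0.812  0.004] turn [ 0.006 -0.005  0.158] q6 0.62
```

>>> play_rows(rows=[[[0.01,-0.15,0],[0,0,0.15]],[[0.03,-0.3,0],[0,0,0.158]],[[0.05,-0.45,0],[0,0,0.158]],[[0.068,-0.6,0],[0,0,0.158]],[[0.068,-0.75,0],[0,0,0.158]],[[0.068,-0.812,0],[0,0,0.158]],[[0.068,-0.812,0],[0,0,0.158]],[[0.068,-0.812,0],[0,0,0.158]]], claw=1)

```text
time: 18.4
tool_pos: [0.4325, -0.1627, 0.1672]
tcp_rot: [-3.135, -0.187, 0.003]
wrist_force: [0.2, -0.6, 0.4]
width: 1.001
grip_force: 0.0
```

```bash
cat > cap.py <<'E'
from h import *
def look(lo,hi):
    s=bot.read_state(); c=snap("wrist"); out=[]
    for k in blobs(c,lo,hi,400)[:1]:
        p,r=cv2.minEnclosingCircle(k); print("cap px",p,r)
        # silhouette: widest at z~.038 near side; use ray of blob centre through z .042
        a,d=ray(c,k); d=d/np.linalg.norm(d,axis=1,keepdims=True)
        m=d.mean(0); m/=np.linalg.norm(m); lat=np.abs((d-m*(d@m)[:,None]))
        for z in (.038,.045): print(z,onz(c,p,z))
    return c
E
python3 - <<'E'
from cap import *
print(bot.read_state()["tool_pos"])
c=look((100,120,50),(118,255,255)); save(c,"w6")
plan((.435,-.165,.05),np.radians(-83.3))
E
```

```text
[ 0.43246472 -0.16265851  0.16721969]
cap px (257.275146484375, 183.9696502685547) 31.142457962036133
0.038 [[ 0.43862012 -0.16739997]]
0.045 [[ 0.44030336 -0.16706547]]
shift [0.008 0.007 0.471] turn [-0.     0.002  0.001] q6 1.04
```

View pics/w6.png

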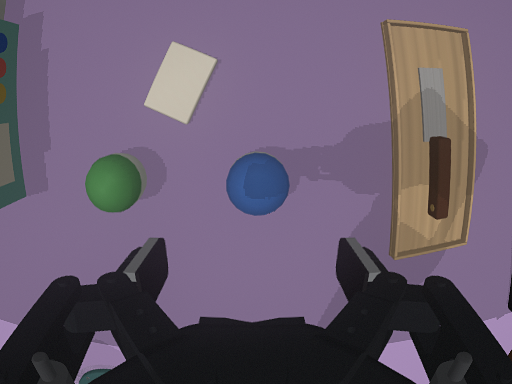

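Run:
```python
from h import *
plan((.437,-.166,.027),np.radians(-83.3))
```

```text
shift [0.015 0.011 0.563] turn [-0.     0.002  0.001] q6 1.04
```

>>> play_rows(rows=[[[0.015,0.011,0.12],[0,0,0]],[[0.015,0.011,0.24],[0,0,0]],[[0.015,0.011,0.36],[0,0,0]],[[0.015,0.011,0.46],[0,0,0]],[[0.015,0.011,0.53],[0,0,0]],[[0.015,0.011,0.56],[0,0,0]],[[0.015,0.011,0.56],[0,0,0]],[[0.015,0.011,0.56],[0,0,0]]])

```text
time: 19.12
tool_pos: [0.4378, -0.1668, 0.0286]
tcp_rot: [-3.136, -0.182, 0.001]
wrist_force: [0.7, 0.6, 0.6]
width: 1.004
grip_force: 0.0
```

>>> play_rows(rows=[[[0,0,0],[0,0,0]],[[0,0,0],[0,0,0]],[[0,0,0],[0,0,0]],[[0,0,0],[0,0,0]],[[0,0,0],[0,0,0]],[[0,0,-0.05],[0,0,0]],[[0,0,-0.15],[0,0,0]],[[0,0,-0.3],[0,0,0]],[[0,0,-0.45],[0,0,0]],[[0,0,-0.6],[0,0,0]],[[0,0,-0.74],[0,0,0]],[[0,0,-0.74],[0,0,0]]], claw=-1, newtons=30)

```text
time: 20.12
tool_pos: [0.442, -0.1677, 0.2224]
tcp_rot: [3.129, 0.184, 0.021]
wrist_force: [0.8, -0.0, 0.6]
width: 0.639
grip_force: 32.2
```

Run:
```python
from h import *
s=bot.read_state(); print(s["tool_pos"],wc(s["tool_pos"]))
plan(cw(0,.05,.21),np.radians(-83.3))
```

```text
[ 0.44201902 -0.16771736  0.22244879] [-0.37003494  0.08322157  0.22244879]
shift [ 0.133 -1.48   0.04 ] turn [ 0.01  -0.016  0.   ] q6 1.04
```

>>> play_rows(rows=[[[0.01,-0.15,0],[0,0,0]],[[0.03,-0.3,0],[0,0,0]],[[0.05,-0.45,0],[0,0,0]],[[0.06,-0.6,0],[0,0,0]],[[0.065,-0.74,0],[0,0,0]]])

```text
time: 20.53
tool_pos: [0.4314, 0.0215, 0.2134]
tcp_rot: [-3.136, -0.183, -0.001]
wrist_force: [-0.3, -0.7, -0.0]
width: 0.646
grip_force: 32.2
```

>>> play_rows(rows=[[[0.01,-0.15,0],[0,0,0]],[[0.03,-0.3,0],[0,0,0]],[[0.05,-0.45,0],[0,0,0]],[[0.06,-0.6,0],[0,0,0]],[[0.065,-0.74,0],[0,0,0]],[[0.065,-0.74,0],[0,0,0]],[[0.065,-0.74,0],[0,0,0]],[[0.065,-0.74,0],[0,0,0]]])

```text
time: 21.2
tool_pos: [0.4261, 0.2052, 0.2131]
tcp_rot: [3.135, 0.186, -0.001]
wrist_force: [0.5, -0.5, -0.4]
width: 0.641
grip_force: 32.3
```

Run:
```python
from h import *
s=bot.read_state(); print(s["tool_pos"],wc(s["tool_pos"]))
plan(cw(0,.05,.038),np.radians(-83.3))
c=snap("wrist"); save(c,"w7")
```

```text
[0.42607154 0.20515673 0.21311422] [0.00215327 0.05555665 0.21311422]
shift [0.023 0.008 0.7  ] turn [0.001 0.001 0.002] q6 1.85
```

View pics/w7.png

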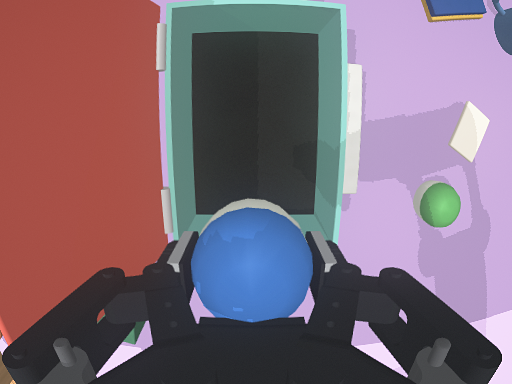

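>>> play_rows(rows=[[[0.023,0.005,0.1],[0,0,0]],[[0.023,0.005,0.2],[0,0,0]],[[0.023,0.005,0.3],[0,0,0]],[[0.023,0.005,0.4],[0,0,0]],[[0.023,0.005,0.5],[0,0,0]],[[0.023,0.005,0.58],[0,0,0]],[[0.023,0.005,0.63],[0,0,0]],[[0.023,0.005,0.66],[0,0,0]],[[0.023,0.005,0.67],[0,0,0]],[[0.023,0.005,0.68],[0,0,0]],[[0.023,0.005,0.68],[0,0,0]],[[0.023,0.005,0.68],[0,0,0]]])

```text
time: 22.25
tool_pos: [0.4334, 0.2049, 0.0446]
tcp_rot: [-3.136, -0.183, -0.003]
wrist_force: [-0.2, 0.8, -0.8]
width: 0.639
grip_force: 32.3
```

>>> play_rows(rows=[[[0,0,0.006],[0,0,0]],[[0,0,0.012],[0,0,0]],[[0,0,0.018],[0,0,0]],[[0,0,0.022],[0,0,0]],[[0,0,0.022],[0,0,0]],[[0,0,0.022],[0,0,0]]])

```text
time: 22.75
tool_pos: [0.4326, 0.2049, 0.0384]
tcp_rot: [-3.136, -0.184, -0.0]
wrist_force: [-0.4, -0.0, 2.0]
width: 0.642
grip_force: 32.5
```

>>> play_rows(rows=[[[0,0,0],[0,0,0]],[[0,0,0],[0,0,0]],[[0,0,0],[0,0,0]],[[0,0,0],[0,0,0]],[[0,0,-0.05],[0,0,0]],[[0,0,-0.15],[0,0,0]],[[0,0,-0.3],[0,0,0]],[[0,0,-0.45],[0,0,0]],[[0,0,-0.6],[0,0,0]],[[0,0,-0.68],[0,0,0]],[[0,0,-0.68],[0,0,0]],[[0,0,-0.68],[0,0,0]]], claw=0.6)

```text
time: 23.75
tool_pos: [0.4336, 0.2052, 0.21]
tcp_rot: [-3.135, -0.183, -0.006]
wrist_force: [0.1, 0.4, -0.5]
width: 0.803
grip_force: 0.0
```

Run:
```python
from cap import *
c=look((100,120,50),(118,255,255)); p=None
c=snap("top")
for n,lo,hi,z in [("green",(50,90,60),(70,255,255),.045)]:
    for b in blobs(c,lo,hi,60,(260,175,375,255)):
        (p,r)=cv2.minEnclosingCircle(b); print(n,p,r,onz(c,p,z))
plan((.421,-.029,.17),np.radians(-83.3))
```

```text
cap px (252.03634643554688, 183.95431518554688) 27.83941650390625
0.038 [[0.4298654  0.20398886]]
0.045 [[0.43151985 0.20418588]]
green (289.5303039550781, 221.9545440673828) 9.688187599182129 [[ 0.42008116 -0.02833023]]
shift [-0.151  0.922  0.148] turn [0.001 0.003 0.   ] q6 1.84
```

>>> play_rows(rows=[[[0,0.15,0],[0,0,0]],[[-0.05,0.3,0],[0,0,0]],[[-0.1,0.45,0],[0,0,0]],[[-0.15,0.6,0],[0,0,0]],[[-0.15,0.75,0.06],[0,0,0]],[[-0.15,0.9,0.14],[0,0,0]],[[-0.15,0.922,0.148],[0,0,0]],[[-0.15,0.922,0.148],[0,0,0]],[[-0.15,0.922,0.148],[0,0,0]]], claw=1)

```text
time: 24.6
tool_pos: [0.4209, -0.0284, 0.1695]
tcp_rot: [-3.135, -0.18, 0.006]
wrist_force: [1.0, 0.4, -0.5]
width: 0.999
grip_force: 0.0
```

Run:
```python
from cap import *
print(bot.read_state()["tool_pos"])
c=look((50,90,40),(70,255,255))
plan((.424,-.030,.027),np.radians(-83.3))
```

```text
[ 0.42089622 -0.02836375  0.16950492]
cap px (253.64285278320312, 186.2142791748047) 30.40972137451172
0.038 [[ 0.42385157 -0.03018232]]
0.045 [[ 0.42561444 -0.02994035]]
shift [0.01  0.01  0.573] turn [-0.001  0.003 -0.   ] q6 1.33
```

>>> play_rows(rows=[[[0.008,0.008,0.12],[0,0,0]],[[0.008,0.008,0.24],[0,0,0]],[[0.008,0.008,0.36],[0,0,0]],[[0.008,0.008,0.46],[0,0,0]],[[0.008,0.008,0.53],[0,0,0]],[[0.008,0.008,0.566],[0,0,0]],[[0.008,0.008,0.566],[0,0,0]],[[0.008,0.008,0.566],[0,0,0]]])

```text
time: 25.32
tool_pos: [0.4248, -0.0294, 0.03]
tcp_rot: [-3.136, -0.186, 0.0]
wrist_force: [0.3, -0.4, 0.4]
width: 1.003
grip_force: 0.0
```

>>> play_rows(rows=[[[0,0,0],[0,0,0]],[[0,0,0],[0,0,0]],[[0,0,0],[0,0,0]],[[0,0,0],[0,0,0]],[[0,0,0],[0,0,0]],[[0,0,-0.05],[0,0,0]],[[0,0,-0.15],[0,0,0]],[[0,0,-0.3],[0,0,0]],[[0,0,-0.45],[0,0,0]],[[0,0,-0.6],[0,0,0]],[[0,0,-0.74],[0,0,0]],[[0,0,-0.74],[0,0,0]],[[0,0,-0.74],[0,0,0]]], claw=-1, newtons=30)

```text
time: 26.4
tool_pos: [0.4264, -0.0307, 0.218]
tcp_rot: [3.135, 0.183, 0.011]
wrist_force: [-0.6, -0.2, -1.3]
width: 0.638
grip_force: 32.3
```

Run:
```python
from h import *
plan(cw(0,-.045,.21),np.radians(-83.3))
```

```text
shift [ 0.51  -0.929  0.034] turn [ 0.002 -0.009 -0.   ] q6 1.32
```

>>> play_rows(rows=[[[0.08,-0.14,0],[0,0,0]],[[0.16,-0.28,0],[0,0,0]],[[0.24,-0.42,0],[0,0,0]],[[0.32,-0.56,0],[0,0,0]],[[0.4,-0.7,0],[0,0,0]],[[0.47,-0.84,0],[0,0,0]],[[0.51,-0.929,0.03],[0,0,0]],[[0.51,-0.929,0.03],[0,0,0]],[[0.51,-0.929,0.03],[0,0,0]],[[0.51,-0.929,0.03],[0,0,0]]])

```text
time: 27.23
tool_pos: [0.5225, 0.2144, 0.2051]
tcp_rot: [3.135, 0.184, -0.006]
wrist_force: [0.9, 0.4, -0.7]
width: 0.637
grip_force: 32.3
```

Run:
```python
from h import *
s=bot.read_state(); print(wc(s["tool_pos"]))
plan(cw(0,-.047,.039),np.radians(-83.3))
```

```text
[ 5.46955884e-05 -4.12652449e-02  2.05142114e-01]
shift [ 0.026 -0.001  0.664] turn [0.002 0.005 0.   ] q6 1.8
```

>>> play_rows(rows=[[[0.02,0,0.1],[0,0,0]],[[0.02,0,0.2],[0,0,0]],[[0.02,0,0.3],[0,0,0]],[[0.02,0,0.4],[0,0,0]],[[0.02,0,0.5],[0,0,0]],[[0.02,0,0.57],[0,0,0]],[[0.02,0,0.61],[0,0,0]],[[0.02,0,0.63],[0,0,0]],[[0.02,0,0.64],[0,0,0]],[[0.02,0,0.645],[0,0,0]],[[0.02,0,0.645],[0,0,0]],[[0.02,0,0.645],[0,0,0]]])

```text
time: 28.23
tool_pos: [0.5299, 0.2162, 0.0473]
tcp_rot: [-3.136, -0.183, -0.004]
wrist_force: [-0.6, -0.3, -1.1]
width: 0.637
grip_force: 32.3
```

>>> play_rows(rows=[[[0,0,0.006],[0,0,0]],[[0,0,0.012],[0,0,0]],[[0,0,0.018],[0,0,0]],[[0,0,0.024],[0,0,0]],[[0,0,0.029],[0,0,0]],[[0,0,0.029],[0,0,0]],[[0,0,0.029],[0,0,0]]])

```text
time: 28.82
tool_pos: [0.5289, 0.2159, 0.0394]
tcp_rot: [3.136, 0.184, -0.0]
wrist_force: [-2.0, -0.7, 5.1]
width: 0.639
grip_force: 32.9
```

Contact felt (5 N): release and rise.

>>> play_rows(rows=[[[0,0,0],[0,0,0]],[[0,0,0],[0,0,0]],[[0,0,0],[0,0,0]],[[0,0,0],[0,0,0]],[[0,0,-0.05],[0,0,0]],[[0,0,-0.15],[0,0,0]],[[0,0,-0.3],[0,0,0]],[[0,0,-0.45],[0,0,0]],[[0,0,-0.6],[0,0,0]],[[0,0,-0.8],[0,0,0]],[[0,0,-0.96],[0,0,0]],[[0,0,-1],[0,0,0]],[[0,0,-1],[0,0,0]],[[0,0,-1],[0,0,0]]], claw=0.6)

```text
time: 29.98
tool_pos: [0.5296, 0.2161, 0.2913]
tcp_rot: [-3.135, -0.184, -0.007]
wrist_force: [0.6, -0.1, -0.7]
width: 0.796
grip_force: 0.0
```

Run:
```python
from cap import *
s=bot.read_state(); print(s["tool_pos"],wc(s["tool_pos"]),s["q"])
c=look((50,90,40),(70,255,255)); save(c,"w8")
c=snap("top"); save(c,"t3")
for n,lo,hi in [("green",(50,90,60),(70,255,255)),("blue",(100,120,60),(115,255,255)),("yel",(20,120,80),(34,255,255)),("coral",(0,150,90),(8,255,255))]:
    for b in blobs(c,lo,hi,25,(120,100,450,260)): print(n,b.mean(0),cv2.contourArea(b))
for z in (.26,.30,.35): plan(cw(.15,0,z),np.radians(-83.3))
```

```text
[0.52959975 0.21612075 0.29131391] [ 0.0009637  -0.04854371  0.29131391] [3.43903677e-01 4.33051594e-02 1.78036075e+00 1.12294587e-05
 1.31352354e+00 1.79776168e+00]
cap px (251.98648071289062, 170.5) 21.71898078918457
0.038 [[0.52454587 0.21472193]]
0.045 [[0.52586877 0.21487969]]
green [202.31578947 179.13157895] 108.0
blue [282.976 113.568] 1047.5
blue [333.24242424 116.93939394] 718.5
coral [145.16847826 193.5326087 ] 1688.0
coral [397.76923077 117.91208791] 312.5
shift [-0.187 -0.598  0.11 ] turn [0.001 0.003 0.   ] q6 1.8
shift [-0.187 -0.598 -0.05 ] turn [0.001 0.003 0.   ] q6 1.8
shift [-0.188 -0.598 -0.25 ] turn [0.001 0.003 0.   ] q6 1.8
```

View pics/t3.png

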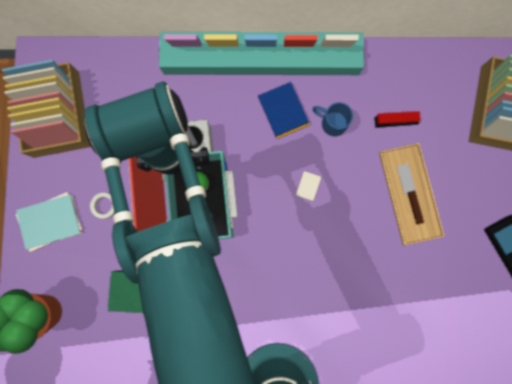

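>>> play_rows(rows=[[[0,0,-0.14],[0,0,0]],[[0,0,-0.28],[0,0,0]],[[-0.05,-0.12,-0.28],[0,0,0]],[[-0.1,-0.25,-0.28],[0,0,0]],[[-0.15,-0.4,-0.28],[0,0,0]],[[-0.187,-0.55,-0.28],[0,0,0]],[[-0.187,-0.598,-0.28],[0,0,0]],[[-0.187,-0.598,-0.28],[0,0,0]],[[-0.187,-0.598,-0.28],[0,0,0]],[[-0.187,-0.598,-0.28],[0,0,0]]], claw=-1)

```text
time: 30.92
tool_pos: [0.465, 0.3578, 0.357]
tcp_rot: [3.134, 0.183, -0.003]
wrist_force: [-0.2, 0.4, 0.1]
width: 0.004
grip_force: 0.0
```

Run:
```python
from h import *
s=bot.read_state(); print(s["tool_pos"],wc(s["tool_pos"]),s["q"],s["width"])
plan(cw(.148,0,.262),np.radians(-83.3))
```

```text
[0.46496693 0.35780322 0.35704704] [ 0.14921933 -0.00088248  0.35704704] [ 6.13870411e-01  5.12567762e-02  1.65362992e+00 -7.98043441e-04
  1.43968303e+00  2.06813534e+00] 0.003651745370831511
shift [-0.003  0.004  0.38 ] turn [ 0.003  0.003 -0.   ] q6 2.07
```

>>> play_rows(rows=[[[0,0,0.15],[0,0,0]],[[0,0,0.3],[0,0,0]],[[0,0,0.38],[0,0,0]],[[0,0,0.38],[0,0,0]],[[0,0,0.38],[0,0,0]]])

```text
time: 31.33
tool_pos: [0.4648, 0.357, 0.2621]
tcp_rot: [3.134, 0.18, -0.005]
wrist_force: [1.0, -0.2, 0.0]
width: -0.004
grip_force: 0.0
```

>>> play_rows(rows=[[[0,0.1,0],[0,0,0]],[[0,0.19,0],[0,0,0]],[[0,0.245,0],[0,0,0]],[[0,0.3,0],[0,0,0]],[[0,0.38,0.004],[0,0,0]],[[0,0.464,0.008],[0,0,0]],[[0,0.535,0.04],[0,0,0]],[[0,0.608,0.08],[0,0,0]],[[0,0.67,0.135],[0,0,0]],[[0,0.728,0.196],[0,0,0]],[[0,0.77,0.265],[0,0,0]],[[0,0.812,0.34],[0,0,0]],[[0,0.83,0.4],[0,0,0]],[[0,0.844,0.448],[0,0,0]],[[0,0.844,0.448],[0,0,0]],[[0,0.844,0.448],[0,0,0]]])

```text
time: 32.67
tool_pos: [0.4896, 0.1491, 0.1518]
tcp_rot: [-3.136, -0.182, 0.001]
wrist_force: [0.2, 0.2, 1.0]
width: -0.004
grip_force: 0.0
```

Run:
```python
from h import *
s=bot.read_state(); print(s["tool_pos"],wc(s["tool_pos"]),s["wrist_force"])
plan(cw(-.067,0,.1225),np.radians(-83.3))
```

```text
[0.4896402  0.14909687 0.15177615] [-0.06094034 -0.00103733  0.15177615] [0.1943589  0.22365904 1.04227183]
shift [-0.004  0.024  0.117] turn [-0.     0.001 -0.001] q6 1.7
```

>>> play_rows(rows=[[[0,0.01,0.03],[0,0,0]],[[0,0.02,0.06],[0,0,0]],[[0,0.02,0.085],[0,0,0]],[[0,0.02,0.1],[0,0,0]],[[0,0.02,0.11],[0,0,0]],[[0,0.02,0.116],[0,0,0]],[[0,0.02,0.12],[0,0,0]],[[0,0.02,0.12],[0,0,0]]])

```text
time: 33.33
tool_pos: [0.4899, 0.1444, 0.1222]
tcp_rot: [3.136, 0.184, -0.002]
wrist_force: [-3.2, -0.3, 4.8]
width: 0.003
grip_force: 2.3
```

>>> play_rows(rows=[[[0,0,0.004],[0,0,0]],[[0,0,0.008],[0,0,0]],[[0,0,0.008],[0,0,0]],[[0,0,0.008],[0,0,0]]])

```text
time: 33.67
tool_pos: [0.49, 0.1444, 0.122]
tcp_rot: [3.136, 0.184, -0.001]
wrist_force: [-7.7, -2.4, 16.1]
width: 0.001
grip_force: 7.9
```

>>> play_rows(rows=[[[0,0,-0.1],[0,0,0]],[[0,0,-0.2],[0,0,0]],[[0,0,-0.35],[0,0,0]],[[0,0,-0.4],[0,0,0]],[[0,0,-0.4],[0,0,0]]], claw=-0.1)

```text
time: 34.08
tool_pos: [0.4934, 0.1453, 0.2249]
tcp_rot: [-3.134, -0.184, -0.015]
wrist_force: [0.6, 0.2, -0.2]
width: 0.445
grip_force: 0.0
```

Run:
```python
from h import *
plan((.6355,.2262,.22),np.radians(-62))
```

```text
shift [ 0.602 -0.255  0.026] turn [ 0.001 -0.012 -0.473] q6 1.69
```

>>> play_rows(rows=[[[0.15,-0.06,0],[0,0,-0.12]],[[0.3,-0.12,0],[0,0,-0.24]],[[0.45,-0.18,0],[0,0,-0.36]],[[0.602,-0.255,0],[0,0,-0.473]],[[0.602,-0.255,0],[0,0,-0.473]],[[0.602,-0.255,0],[0,0,-0.473]],[[0.602,-0.255,0],[0,0,-0.473]]])

```text
time: 34.67
tool_pos: [0.6312, 0.225, 0.2174]
tcp_rot: [3.048, 0.759, -0.006]
wrist_force: [0.1, -0.2, -0.5]
width: 0.45
grip_force: 0.0
```

Run:
```python
from h import *
s=bot.read_state();print(s["tool_pos"])
c=snap("wrist"); save(c,"w9")
for k in blobs(c,(0,0,60),(180,60,118),100,(220,110,290,240))[:2]:
    r=cv2.minAreaRect(onz(c,k,.125).astype(np.float32)*1000); print("bar",r)
for k in blobs(c,(0,0,0),(180,255,60),400,(200,110,310,225))[:2]:
    q,r=cv2.minEnclosingCircle(onz(c,k,.095).astype(np.float32)); print("disc",q,r)
plan((.6355,.2260,.1195),np.radians(-62))
```

```text
[0.63119173 0.22502717 0.21738057]
bar ((636.558837890625, 224.97434997558594), (68.25347137451172, 39.26588821411133), 11.568746566772461)
disc (0.6397421956062317, 0.21984970569610596) 0.028532642871141434
disc (0.63286292552948, 0.23382596671581268) 0.02810576930642128
shift [0.019 0.004 0.395] turn [-0.     0.003 -0.001] q6 1.39
```

View pics/w9.png

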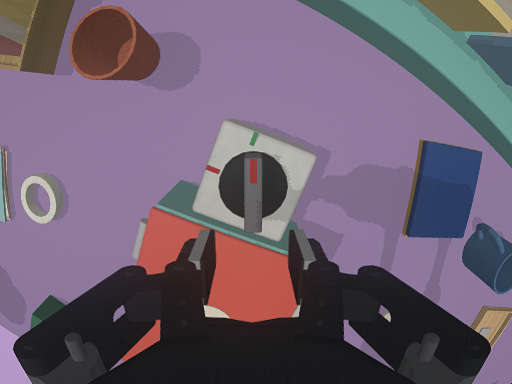

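>>> play_rows(rows=[[[0.019,0.004,0.1],[0,0,0]],[[0.019,0.004,0.2],[0,0,0]],[[0.019,0.004,0.3],[0,0,0]],[[0.019,0.004,0.36],[0,0,0]],[[0.019,0.004,0.393],[0,0,0]],[[0.019,0.004,0.393],[0,0,0]],[[0.019,0.004,0.393],[0,0,0]]])

```text
time: 35.3
tool_pos: [0.6364, 0.2262, 0.1221]
tcp_rot: [3.049, 0.759, 0.0]
wrist_force: [0.5, -0.4, -0.7]
width: 0.446
grip_force: 0.0
```

>>> play_rows(rows=[[[0,0,0],[0,0,0]],[[0,0,0],[0,0,0]],[[0,0,0],[0,0,0]],[[0,0,0],[0,0,0]],[[0,0,0],[0,0,0]]], claw=-1, newtons=60)

```text
time: 35.72
tool_pos: [0.6378, 0.2274, 0.1239]
tcp_rot: [-3.048, -0.759, -0.005]
wrist_force: [-2.3, 1.6, 6.6]
width: 0.151
grip_force: 61.9
```

>>> play_rows(rows=[[[0,0,0],[0,0,-0.12]],[[0,0,0],[0,0,-0.24]],[[0,0,0],[0,0,-0.36]],[[0,0,0],[0,0,-0.48]],[[0,0,0],[0,0,-0.6]],[[0,0,0],[0,0,-0.7]],[[0,0,0],[0,0,-0.8]]])

```text
time: 36.3
tool_pos: [0.6369, 0.2284, 0.124]
tcp_rot: [-2.66, -1.668, -0.004]
wrist_force: [-6.2, 3.2, 8.5]
width: 0.15
grip_force: 62.2
```

>>> play_rows(rows=[[[0,0,0],[0,0,-0.12]],[[0,0,0],[0,0,-0.24]],[[0,0,0],[0,0,-0.36]],[[0,0,0],[0,0,-0.48]],[[0,0,0],[0,0,-0.6]],[[0,0,0],[0,0,-0.68]],[[0,0,0],[0,0,-0.73]],[[0,0,0],[0,0,-0.73]],[[0,0,0],[0,0,-0.73]],[[0,0,0],[0,0,-0.73]]])

```text
time: 37.13
tool_pos: [0.6358, 0.2286, 0.124]
tcp_rot: [-2.083, -2.348, -0.002]
wrist_force: [-9.2, 4.9, 10.0]
width: 0.149
grip_force: 62.4
```

>>> play_rows(rows=[[[0,0,0],[0,0,0]],[[0,0,0],[0,0,0]],[[0,0,0],[0,0,0]],[[0,0,-0.1],[0,0,0]],[[0,0,-0.25],[0,0,0]],[[0,0,-0.4],[0,0,0]],[[0,0,-0.55],[0,0,0]],[[0,0,-0.55],[0,0,0]],[[0,0,-0.55],[0,0,0]]], claw=-0.2)

```text
time: 37.88
tool_pos: [0.6394, 0.2269, 0.2634]
tcp_rot: [2.082, 2.346, 0.011]
wrist_force: [-0.4, -0.9, -0.2]
width: 0.406
grip_force: 0.0
```

Run:
```python
from h import *
c=snap("wrist"); save(c,"w10"); old=cv2.imread("pics/w1.png")[...,::-1]
class C(dict): pass
def red(c,roi): return [(b.mean(0).round(1).tolist(),cv2.contourArea(b)) for b in blobs(c,(0,120,80),(8,255,255),4,roi)]
print("now red",red(c,(225,110,330,235)))
print("w1 red",red({"image":np.ascontiguousarray(old)},(225,110,330,235)))
for n,f in (("now",c["image"]),):
    for k in blobs(c,(50,60,60),(80,255,255),8,(225,110,330,235)): print("green",k.mean(0))
# lid: top-view coral extents against start
t=snap("top"); 
for k in blobs(t,(0,150,120),(8,255,255),300,(140,130,245,250))[:2]:
    r=cv2.minAreaRect(k.astype(np.float32)); print("lid",r)
for k in blobs(t,(5,60,15),(18,255,95),60,(380,140,450,250)): print("handle",onz(t,cv2.minAreaRect(k.astype(np.float32))[0],.026))
for k in blobs(t,(0,0,100),(180,40,255),60,(390,150,430,200)): print("steel",cv2.minAreaRect(k.astype(np.float32)))
```

```text
now red [([246.0, 166.5], 75.0), ([245.4, 142.1], 6.0)]
w1 red [([256.0, 171.5], 76.0), ([255.1, 147.6], 5.0)]
green [283.  165.5]
lid ((216.97628784179688, 194.26773071289062), (83.89090728759766, 22.718759536743164), 84.17366027832031)
handle [[ 0.46304396 -0.36127695]]
steel ((405.9056701660156, 178.6697998046875), (28.15891456604004, 10.98884391784668), 74.05460357666016)
```

Run:
```python
from h import *
s=snap("side"); o={"image":np.ascontiguousarray(cv2.imread("pics/side0.png")[...,::-1])}
for c in (o,s):
    k=blobs(c,(0,130,80),(8,255,255),200,(195,110,285,185))[0]
    print(k[k[:,0].argmin()],k[k[:,1].argmax()],k[:,1].max(),[k[k[:,0]==u][:,1].max() for u in (225,235,245)])
```

```text
[208 135] [215 164] 164 [np.int32(162), np.int32(161), np.int32(159)]
[208 135] [215 164] 164 [np.int32(162), np.int32(161), np.int32(159)]
```

Lid edges match the starting view exactly, so the lid is shut. Handing in.

```bash
python3 -c "
from workcell import bot
print(bot.finish_job())"
```

```text
the job is handed in; nothing more can be done
None
```

I handed the job in at about 38 s on the robot's clock: both capsules on the table (green and blue; red and yellow were absent) are standing in the chest, the lid is shut, the knob is locked and the blade is back in its tray. The hand-in gave no verdict, so a pass isn't confirmed, but camera checks showed the lid and knob back at their starting positions and the blade lying in the tray.

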